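# Tidy the writing desk: notebook pile with a tealight on top

## Robot

A 7-joint arm with a two-finger parallel gripper is mounted at the origin on the work surface. World frame = base frame: x ahead of the robot, y to its left, z up, the work surface at z = 0. Lengths are in m, angles in degrees, forces in N, time in s.
With the tool pointing down it reaches from about 0.4 to 0.85 m from the base axis. Payload 4.5 kg.
Tool frame: the origin (TCP) lies on the centre line of the jaws, within the pads' length; the fingertips stand 19 mm ahead of it and the grasp point (between the pads) is the TCP; z points along the fingers, y is the line along which they close (so a half turn about z gives the same grasp; the last joint's range is limited). The gripper opens to 85 mm and grips with 20 to 120 N. Pads are 22 mm wide; open, the fingers measure 114 mm over their backs; the gripper's body (76 mm by 85 mm) begins 54 mm behind the grasp point. The pads swing forward as they close: fully open they stand 13 mm farther back than shut.
Start: joints at [76.02, 39.483, -11.15, 89.685, 9.013, 51.709, -12.324], TCP at [0.171, -0.601, 0.25] pointing down, gripper open.
Joint ranges: [-172.22, 172.22], [-26.19, 119.32], [-84.43, 86.54], [7.71, 146.69], [-57.33, 237.33], [2.42, 119.75], [-152.13, 152.13]. Speed limits (degrees/s): [147.25, 147.25, 180, 180, 180, 180, 180].

## Interface

Orientations are given as [roll, pitch, yaw] about the fixed x, y, z axes, in that order (R = Rz(yaw) Ry(pitch) Rx(roll)).
In Python, from bench import r gives the robot as it stands. The module is installed in compiled form; this text tells all that it offers.
- The arm moves only by the tool step_arm, never from a script. Its argument "steps" is one flat list of numbers, 6 for each row, row after row: the shift along the tool's x, y, z scaled (see below), then the turn, a rotation vector about the tool's x, y, z scaled (see below). A call has 1 to 5 rows; each row is the pose to reach, as a shift and turn from the pose commanded when the call began, along the tool's axes at that moment; what a row does not reach only later rows make up. The controller multiplies each number of a shift by 0.3 m and each number of a turn by pi/4 rad. A row lasts 1/8 s, in which the tool goes at most 62.5 mm and 10.7 degrees, less where a joint would pass 70% of its speed; a pose out of reach is approached as far as the arm can. A call with a number of a shift or a turn outside -1 to 1 is refused whole. A call with a gripper value outside its range is refused whole. "grip" is the finger opening in mm, from 0 to 85.4, set as the call begins (left out, the last holds). The fingers move at their own pace and stop on an object; "newtons" is the grip in N (left out, the last holds). Time passes only in rows, so rows that repeat a pose let the fingers close. It gives the time, the measured TCP pose, the force, the opening and the grip force at its end, in the units of the state.
- r.observe(): the state, without advancing time (a new reading comes with each control period).
- r.get_image(name): name is "scene" or "top"; returns a dict with "img" (400x640x3 uint8, red, green, blue), "z_map" (400x640 float32, m along the optical axis (not along the pixel's ray), 0 where there is no reading), "mtx" (3x3 intrinsics, pixels), "camera_from_world" (4x4, takes a point from world to camera coordinates). Camera axes: x right, y down, z forward; pixel columns grow to the right and rows downward; lengths in m; the calibration is good to about 2 mm. A picture is of the moment at which its call begins.
- r.job_done(): hands the job in; it is judged then, once.
The state is a dict: "time": time; "qpos": joint angles; "joint_vel": joint speeds; "joint_efforts": joint torques, N m; "ee_pos": TCP position; "tcp_rot": TCP orientation; "contact_force": force on the tool from outside, world axes, zero at the start; "moment": the same for the moment, N m; "gripper_width": opening from 0.0 (shut) to 1.0 (fully open); "gripper_force": force on a finger pad.
Only numpy, scipy, OpenCV 4.12 (cv2) and the standard library are available. Lean on these libraries where they do the work, as an engineer would, in place of code of your own. Each camera call takes 0.05 s, during which the arm holds its last target. There are 200 camera calls.

## Task

Tidy the writing desk: pile the three notebooks in the middle of the wooden tray, lengthwise along the tray, the largest at the bottom, then the medium, then the smallest, each squarely centred on the one below, and set the square glass tealight holder upright on the middle of the pile. Stand the round black candle upright on the middle of the cork coaster. Leave the reed diffuser, the brass bell and the wooden keepsake box where they are.

Things in the scene. Friction and masses are not known exactly. Their poses are not given: they have to be found in the camera images.
- book_large: Largest of three hardback notebooks lying flat, front cover up, black covers and white page edges, 128 x 64 x 22 mm; loose. Origin: centre of its underside; x along its length, y across its width, z up. Either end may point either way in the tray.
- book_medium: Middle-sized of three hardback notebooks lying flat, front cover up, black covers and white page edges, 100 x 58 x 18 mm; loose. Origin: centre of its underside; x along its length, y across its width, z up. Either end may point either way in the tray.
- book_small: Smallest of three hardback notebooks lying flat, front cover up, black covers and white page edges, 76 x 52 x 16 mm; loose. Origin: centre of its underside; x along its length, y across its width, z up. Either end may point either way in the tray.
- tealight: Square block of clear glass with a white tealight in an aluminium cup let into its top, 48 x 48 mm and 45 mm high (the 5 mm wick on top is look only), 0.22 kg, loose. Origin: centre of its underside; x and y square to its sides, z up.
- candle: Round black candle jar with off-white wax filling its top, 60 mm diameter, 62 mm high, 0.24 kg, loose, no reeds. Origin: centre of its underside, z up.
- tray: Shallow dark wooden tray with a grey lining, 190 x 150 mm outside, 14 mm high, walls 6 mm thick, floor 6 mm above the desk, open on top; fixed. Origin: centre of its underside, at desk height; x along its 190 mm length, z up.
- coaster: Round flat cork coaster, 96 mm diameter, 6 mm thick, fixed. Origin: centre of its underside, at desk height.
- diffuser: Bystander: black round jar 64 mm in diameter, 70 mm high, with seven thin dark reeds that spread to 70 mm across and reach 187 mm high. Loose. Origin: centre of its underside.
- bell: Bystander: brass desk bell, 68 mm diameter, 58 mm high. Loose. Origin: centre of its underside.
- keepsake_box: Bystander: closed dark wooden box, 74 x 114 mm, 45 mm high (x is the short side). Loose. Origin: centre of its underside.
Things that resemble listed ones, but are neither listed nor needed, are in the scene too. Leave any green or pink look-alike of the candle alone.

How it is judged (in metres and radians):
At the end, for the whole second after the job is handed in: In the tray from below: large (15 mm off centre at most), medium, small notebook (each within 14 mm of the one below), lengthwise within 12 degrees, glass holder on top within 12 mm; candle on the coaster within 15 mm; all flat on their support (4 mm, 0.1 rad), released, at rest (x of book_large in the frame of tray between -0.015 and 0.015 m and y of book_large in the frame of tray between -0.015 and 0.015 m and angle between the x axis of each of book_large, book_medium, book_small and the x axis of tray, either way round below 0.21 rad and horizontal distance between book_medium and book_large below 0.014 m and horizontal distance between book_small and book_medium below 0.014 m and horizontal distance between tealight and book_small below 0.012 m and z of book_large in the frame of tray between 0.002 and 0.01 m and angle between each of book_large, book_medium, book_small, tealight, candle's own z axis and vertical below 0.1 rad and z of book_medium in the frame of tray between 0.024 and 0.032 m and z of book_small in the frame of tray between 0.042 and 0.05 m and z of tealight in the frame of tray between 0.058 and 0.066 m and horizontal distance between candle and coaster below 0.015 m and z of candle in the frame of coaster between 0.002 and 0.01 m and linear speed of each of book_large, book_medium, book_small, tealight, candle below 0.02 m/s); the robot touches nothing.
It fails at once if the reed diffuser is moved by more than 30 mm or tipped over (distance of diffuser from where it was at the start of the episode above 0.03 m or angle between diffuser's own z axis and vertical above 0.4 rad).
It fails at once if the desk bell is moved by more than 30 mm or tipped over (distance of bell from where it was at the start of the episode above 0.03 m or angle between bell's own z axis and vertical above 0.4 rad).
It fails at once if the keepsake box is moved by more than 30 mm or tipped over (distance of keepsake_box from where it was at the start of the episode above 0.03 m or angle between keepsake_box's own z axis and vertical above 0.4 rad).
It also fails if it takes over 131 s, if anything falls off the work surface, if the arm or the gripper's body presses on something with over 40 N, if the wrist force passes 120 N, or if a joint passes its speed limit or range.

## Working session

There is one attempt and no reset: what is moved stays moved. The work goes in short steps, Python scripts to look and compute and a tool call to move; the robot and the scene stay as the last step left them, time stands still between calls to the robot, and variables do not carry over. Pictures are saved under pics/ and viewed, at most 14 in all, crops included, and the job is handed in when it is done.

Besides the shell and the picture viewer there is one more tool, called in YAML: its name, and indented under it one key for each argument. step_arm: Moves the arm, as the interface text tells. Shifts and turns lie within -1 to 1; 1 stands for 0.3 m of shift or pi/4 rad of turn. Its arguments: {"type":"object","properties":{"steps":{"type":"array","items":{"type":"number"}},"grip":{"type":"number"},"newtons":{"type":"number"}},"required":["steps"]}

```bash
mkdir -p pics
python3 - <<'E'
from bench import r
import cv2,numpy as np
print(r.observe())
for n in("scene","top"):
    d=r.get_image(n); cv2.imwrite(f"pics/{n}0.png",d["img"][:,:,::-1]); np.savez(f"{n}0.npz",**d)
    print(d["mtx"],d["camera_from_world"])
E
```

```text
{'time': 0.0, 'qpos': array([ 76.02186349,  39.53369307, -11.14564303,  89.74598418,
         9.01230125,  51.70864   , -12.32431531]), 'joint_vel': array([-0.01064698, -0.0545733 ,  0.09246603,  0.02990925,  0.00299383,
        0.1242008 ,  0.09603236]), 'joint_efforts': array([ 1.27783391e-03, -5.39619470e+01, -1.26698937e+00, -1.58547360e+01,
        9.01871652e-03,  9.12386749e-03,  8.88849826e-06]), 'ee_pos': array([ 0.1711713 , -0.60045793,  0.24947364]), 'tcp_rot': array([-1.79893807e+02,  6.85681038e-03,  1.59201419e+01]), 'contact_force': array([-0.15862737, -0.37548109,  0.38260272]), 'moment': array([-0.00779302,  0.01766168,  0.02348082]), 'gripper_force': 0.0, 'gripper_width': 0.9967365931106783}
[[454.4781327    0.         319.48767276]
 [  0.         454.4781327  196.95023193]
 [  0.           0.           1.        ]] [[ 0.15773048  0.98747942  0.00234417 -0.1087475 ]
 [ 0.65443108 -0.10275424 -0.74910715 -0.3701433 ]
 [-0.73948702  0.11969113 -0.6624447   1.80256834]
 [ 0.          0.          0.          1.        ]]
[[366.37586115   0.         329.06885829]
 [  0.         366.37586115 193.2803359 ]
 [  0.           0.           1.        ]] [[ 0.01601952 -0.99931183  0.03345504 -0.03750431]
 [-0.99029339 -0.02047738 -0.13747612  0.6369737 ]
 [ 0.13806659 -0.030928   -0.98993994  0.92574449]
 [ 0.          0.          0.          1.        ]]
```

View pics/top0.png

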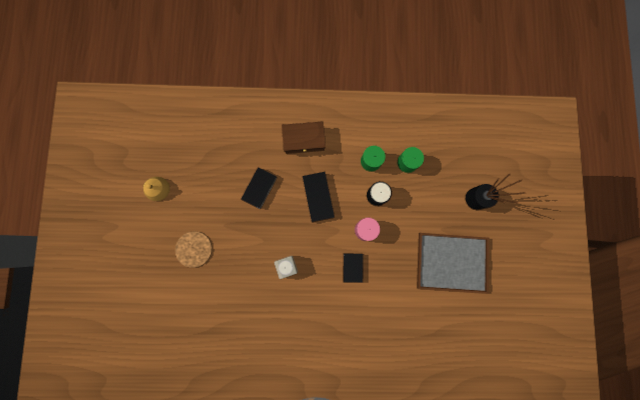

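View pics/scene0.png

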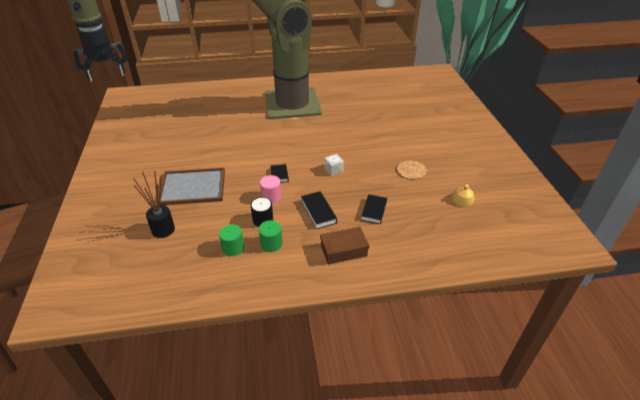

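The top view shows the large book at (319,197), medium at (260,188), small at (353,268) and tealight at (286,267). The candle, black with off-white wax, is at (380,193). The tray is at (454,263) and the coaster at (193,250).

Things that could be mistaken for the candle: green jars (373,157) and (411,159), pink jar (368,230), and the diffuser jar (480,197), which has reeds. The three books differ by size. I'll measure next and check with one crop.

```bash
cat > h.py <<'E'
import numpy as np,cv2
def rays(d,uv,z):
    "intersect pixel rays with plane z"
    T=d["camera_from_world"];R=T[:3,:3];c=-R.T@T[:3,3]
    p=np.c_[uv,np.ones(len(uv))]@np.linalg.inv(d["mtx"]).T@R
    return c+p*((z-c[2])/p[:,2])[:,None]
def cloud(d):
    h,w=d["z_map"].shape;u,v=np.meshgrid(np.arange(w),np.arange(h))
    p=np.stack([u,v,np.ones_like(u)],-1)@np.linalg.inv(d["mtx"]).T*d["z_map"][...,None]
    T=d["camera_from_world"];return (p-T[:3,3])@T[:3,:3]
def comp(m,s):
    n,l=cv2.connectedComponents(m.astype(np.uint8),connectivity=4)
    k=l[s[1],s[0]];v,u=np.nonzero((l==k)&(k>0));return np.c_[u,v]
def rect(p):
    (x,y),(a,b),t=cv2.minAreaRect((p[:,:2]*1000).astype(np.float32))
    if a<b:a,b,t=b,a,t+90
    return np.round([x,y,a,b,(t+90)%180-90],1)
E
python3 - <<'E'
from h import *
d=dict(np.load("top0.npz"));P=cloud(d);im=d["img"].astype(int);Z=P[...,2]
print("desk z",np.median(Z[300:350,200:400]), "noise",np.std(Z[300:350,200:400]))
for n,s,h in[("L",(319,197),.022),("M",(260,188),.018),("S",(353,268),.016),("tea",(286,267),.045),("cand",(380,193),.062),("box",(304,137),.045),("coaster",(193,250),.006),("bell",(153,188),.058),("diff",(476,199),.07),("green1",(373,157),.062),("green2",(411,159),.062),("pink",(368,230),.062)]:
    uv=comp(Z>max(h*.75,.004),s)
    if len(uv)<10:print(n,"none",Z[s[1],s[0]]);continue
    q=P[uv[:,1],uv[:,0]];t=q[abs(q[:,2]-h)<.005]
    print(n,len(uv),"cloud",rect(q),"top",rect(t) if len(t)>5 else None,np.round(np.median(q[:,2]),4))
for n,s,h in[("L",(319,197),.022),("M",(260,188),.018),("S",(353,268),.016)]:
    uv=comp(im.max(2)<60,s);print(n,"dark",rect(rays(d,uv,h)))
uv=comp((np.ptp(im,axis=2)<25)&(im.max(2)>60),(454,263));print("tray lining",rect(rays(d,uv,.006)))
uv=comp((np.ptp(im,axis=2)<60)&(im.max(2)>110),(286,267));print("tea light",rect(rays(d,uv,.045)))
uv=comp((np.ptp(im,axis=2)<60)&(im.max(2)>110),(380,190));print("wax",rect(rays(d,uv,.062)))
a=cv2.resize(d["img"][130:300,230:430],None,fx=4,fy=3.5,interpolation=2)[...,::-1];a=cv2.resize(d["img"][130:280,230:430],None,fx=4,fy=4,interpolation=2)[...,::-1]
cv2.imwrite("pics/crop0.png",a)
E
```

```text
desk z -0.0001586978349298471 noise 0.06427047340194027
L 1107 cloud [602.5  -4.2 189.4  64.   12.6] top [632.5   2.5 127.8  64.   12.6] 0.0216
M 767 cloud [608.6  85.9 245.9 101.8  60.4] top [653.7 164.6  98.7  58.6 -25.4] 0.0174
S 550 cloud [450.2 -56.1 138.7  81.8  79. ] top [442.5 -95.1  73.5  51.5   0.6] 0.0157
tea 355 cloud [457.8  50.1 120.2  48.9 -67.2] top [443.4  83.   47.8  47.5 -70.8] 0.045
cand 415 cloud [592.2 -82.5 240.9  58.7 -58.1] top [ 640.  -159.9   55.8   55.4    0.9] 0.0623
box 1153 cloud [666.9  32.1 330.8 113.8   6.2] top [793.7  45.9 113.8  75.  -83.7] 0.044
coaster 662 cloud [472.7 193.6 372.5  91.9  85.4] top [482.3 333.6  92.1  88.5  71.7] 0.0062
bell none 0.0426493917427824
diff 656 cloud [ 559.6 -239.2  494.8   68.3  -69.2] top [ 637.2 -437.4   61.7   60.9   -3.9] 0.0719
green1 408 cloud [ 736.1 -143.    59.    57.5   88.6] top [ 736.2 -143.1   59.1   57.1   89.6] 0.0622
green2 418 cloud [ 624.3 -137.7  371.1   58.1  -44.4] top [ 7.363e+02 -2.456e+02  5.850e+01  5.680e+01 -6.000e-01] 0.0623
pink 430 cloud [539.7 -74.8 164.   57.5 -84.7] top [ 544.6 -127.1   57.6   56.6  -89.1] 0.0623
L dark [631.7   2.6 127.4  62.4  12.6]
M dark [653.7 164.   97.2  58.  -25.1]
S dark [443.9 -92.4  70.6  50.9   0.6]
tray lining [ 460.9 -366.6  175.8  137.2   87. ]
tea light [444.3  84.7  48.5  47.5  20.3]
wax [ 642.6 -159.8   50.5   50.     0. ]
```

View pics/crop0.png

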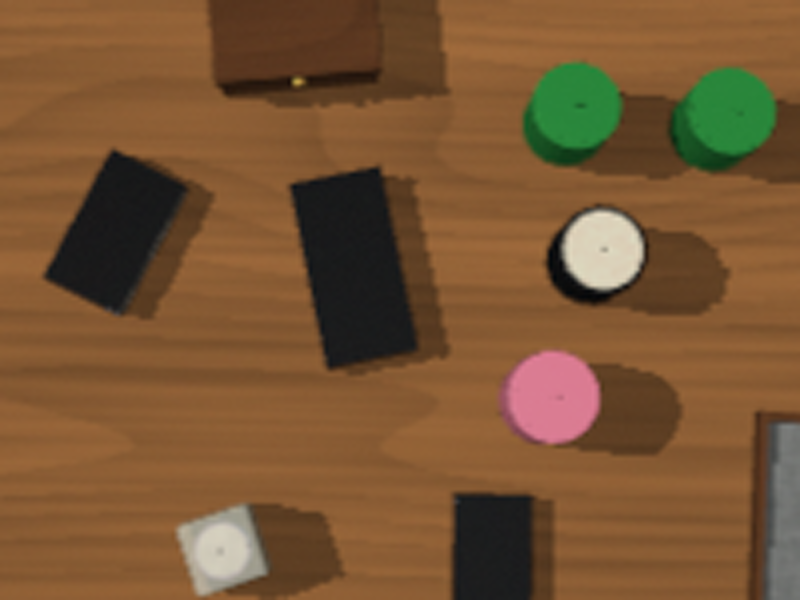

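The crop confirms it: the candle is the black jar with white wax at crop (600,250), next to two green jars and a pink one, with the large book at (355,265). I'll approach the large book first.

step_arm:
  steps: [0.14,-0.1,0.03,0,0,0,0.28,-0.2,0.06,0,0,0,0.41,-0.3,0.09,0,0,0,0.55,-0.4,0.11,0,0,0,0.68,-0.5,0.14,0,0,0]

```text
time: 0.72
ee_pos: [0.3276, -0.3994, 0.208]
tcp_rot: [180.0, -0.0, 15.9]
contact_force: [1.0, -0.8, -0.2]
gripper_width: 1.003
gripper_force: 0.0
```

step_arm:
  steps: [0.14,-0.1,0.03,0,0,0,0.28,-0.2,0.06,0,0,0,0.41,-0.3,0.09,0,0,0,0.55,-0.4,0.11,0,0,0,0.68,-0.5,0.14,0,0,0]

```text
time: 1.35
ee_pos: [0.4826, -0.1992, 0.1659]
tcp_rot: [180.0, -0.0, 15.9]
contact_force: [1.0, 0.5, 0.1]
gripper_width: 1.005
gripper_force: 0.0
```

step_arm:
  steps: [0.14,-0.1,0.03,0,0,0.01,0.28,-0.2,0.06,0,0,0.03,0.41,-0.3,0.09,0,0,0.05,0.55,-0.4,0.11,0,0,0.07,0.67,-0.5,0.14,0,0,0.07]

```text
time: 1.98
ee_pos: [0.6348, 0.0005, 0.1238]
tcp_rot: [180.0, -0.0, 12.8]
contact_force: [1.0, 0.8, -0.3]
gripper_width: 1.002
gripper_force: 0.0
```

```bash
cat >> h.py <<'E'
from scipy.spatial.transform import Rotation as Ro
def to(*W):
    "for each waypoint (x,y,z[,yaw deg]) print shift/turn in move units from the one before (first: from here)"
    from bench import r
    o=r.observe();p=np.array(o["ee_pos"]);R=Ro.from_euler("xyz",o["tcp_rot"],degrees=True);y=o["tcp_rot"][2]
    print("t",round(o["time"],2),"p",p.round(4),"rpy",o["tcp_rot"].round(2),"q",o["qpos"].round(0),"F",o["contact_force"].round(1),"w",round(o["gripper_width"]*85.4,1),o["gripper_force"])
    for w in W:
        w=list(w);y=w[3] if len(w)>3 else y
        R2=Ro.from_euler("xyz",[180,0,y],degrees=True);q=np.array(w[:3])
        print(w,(R.inv().apply(q-p)/.3).round(3),((R.inv()*R2).as_rotvec()/(np.pi/4)).round(3))
        p,R=q,R2
E
python3 -c "
from h import *
to((.632,.0025,.06,12.6),(.632,.0025,.024))"
```

```text
t 1.98 p [6.348e-01 5.000e-04 1.238e-01] rpy [ 1.7999e+02 -2.0000e-02  1.2800e+01] q [ -4.  49.  -0.  94.   0.  37. -82.] F [ 1.   0.8 -0.3] w 85.6 0.0
[0.632, 0.0025, 0.06, 12.6] [-0.008 -0.009  0.213] [ 0.    -0.     0.004]
[0.632, 0.0025, 0.024] [ 0.   -0.    0.12] [0. 0. 0.]
```

step_arm:
  steps: [-0.01,-0.01,0.07,0,0,0,-0.01,-0.01,0.14,0,0,0,-0.01,-0.01,0.21,0,0,0,-0.01,-0.01,0.27,0,0,0,-0.01,-0.01,0.33,0,0,0]

```text
time: 2.6
ee_pos: [0.6301, 0.0008, 0.0242]
tcp_rot: [180.0, -0.0, 12.8]
contact_force: [0.4, -0.3, -0.3]
gripper_width: 0.999
gripper_force: 0.0
```

step_arm:
  steps: [0,0,0,0,0,0,0,0,0,0,0,0,0,0,0,0,0,0,0,0,0,0,0,0,0,0,0,0,0,0]
  grip: 50
  newtons: 40

```text
time: 3.22
ee_pos: [0.6302, 0.0009, 0.0255]
tcp_rot: [180.0, -0.0, 12.8]
contact_force: [-0.9, 0.6, -2.0]
gripper_width: 0.732
gripper_force: 45.8
```

```bash
python3 -c "
from h import *
from bench import r
d=r.get_image('scene');cv2.imwrite('pics/s1.png',cv2.resize(d['img'][120:270,220:420],None,fx=4,fy=4)[...,::-1])
to((.632,.0025,.12),(.5465,-.182,.12,50),(.461,-.3666,.1,87),(.461,-.3666,.036,87))"
```

```text
t 3.27 p [0.6301 0.0009 0.0254] rpy [ 1.7999e+02 -1.0000e-02  1.2770e+01] q [ -4.  58.  -0.  96.   0.  26. -82.] F [-0.   0.9 -0.8] w 62.7 45.80088436603546
[0.632, 0.0025, 0.12] [ 0.007 -0.004 -0.315] [ 0. -0. -0.]
[0.5465, -0.182, 0.12, 50] [-0.414  0.537  0.   ] [ 0.     0.    -0.827]
[0.461, -0.3666, 0.1, 87] [-0.655  0.177  0.067] [ 0.     0.    -0.822]
[0.461, -0.3666, 0.036, 87] [-0.    -0.     0.213] [0. 0. 0.]
```

View pics/s1.png

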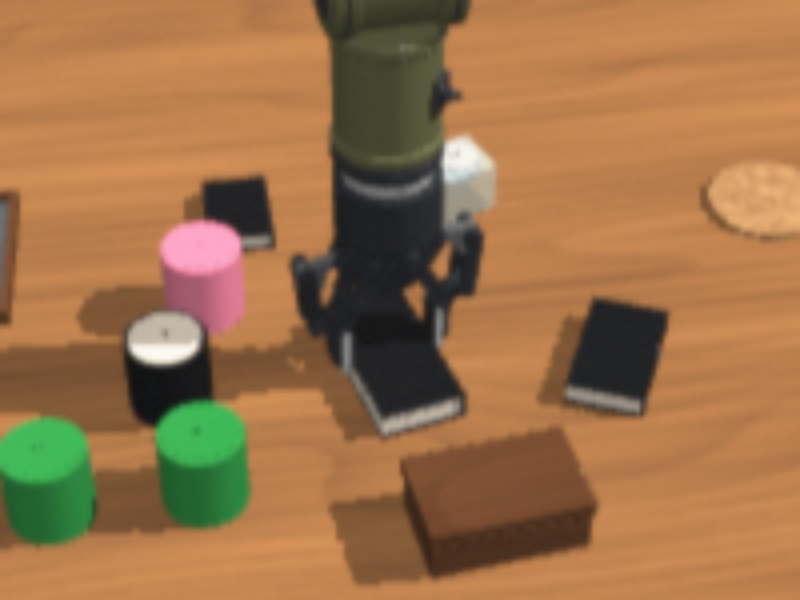

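Large book gripped: the fingers hold it across its width near the middle at crop (395,350), and its white page edge faces the camera. I'll carry it to the tray.

step_arm:
  steps: [0,0,-0.04,0,0,0,0,0,-0.11,0,0,0,0,0,-0.18,0,0,0,0,0,-0.25,0,0,0,0.007,-0.004,-0.315,0,0,0]

```text
time: 3.9
ee_pos: [0.6323, 0.0024, 0.1223]
tcp_rot: [180.0, -0.1, 12.7]
contact_force: [0.9, -0.4, -2.8]
gripper_width: 0.731
gripper_force: 45.8
```

step_arm:
  steps: [-0.08,0.1,0,0,0,-0.16,-0.16,0.21,0,0,0,-0.32,-0.25,0.32,0,0,0,-0.49,-0.33,0.43,0,0,0,-0.66,-0.414,0.537,0,0,0,-0.827]

```text
time: 4.53
ee_pos: [0.5463, -0.1837, 0.1215]
tcp_rot: [179.8, -0.0, 50.2]
contact_force: [0.5, -1.2, -1.3]
gripper_width: 0.736
gripper_force: 45.9
```

step_arm:
  steps: [-0.14,0.04,0.01,0,0,-0.16,-0.28,0.08,0.03,0,0,-0.32,-0.41,0.12,0.04,0,0,-0.49,-0.54,0.15,0.06,0,0,-0.66,-0.66,0.18,0.07,0,0,-0.82]

```text
time: 5.15
ee_pos: [0.4595, -0.3707, 0.1002]
tcp_rot: [180.0, 0.2, 87.1]
contact_force: [0.7, -0.6, -2.5]
gripper_width: 0.735
gripper_force: 45.9
```

```bash
python3 -c "
from h import *
from bench import r
d=r.get_image('top');im=d['img'].astype(int)
cv2.imwrite('pics/t2.png',cv2.resize(d['img'][180:330,360:560],None,fx=4,fy=4)[...,::-1])
to((.461,-.3689,.05,87),(.461,-.3689,.033,87))"
```

```text
t 5.2 p [ 0.4548 -0.3777  0.0993] rpy [-179.77    0.46   86.79] q [ 48.  50. -24. 102.  34.  35.   1.] F [-2.4 -6.  -1.5] w 62.6 45.84881544113159
[0.461, -0.3689, 0.05, 87] [0.032 0.02  0.164] [-0.005  0.01  -0.005]
[0.461, -0.3689, 0.033, 87] [-0.    -0.     0.057] [0. 0. 0.]
```

View pics/t2.png

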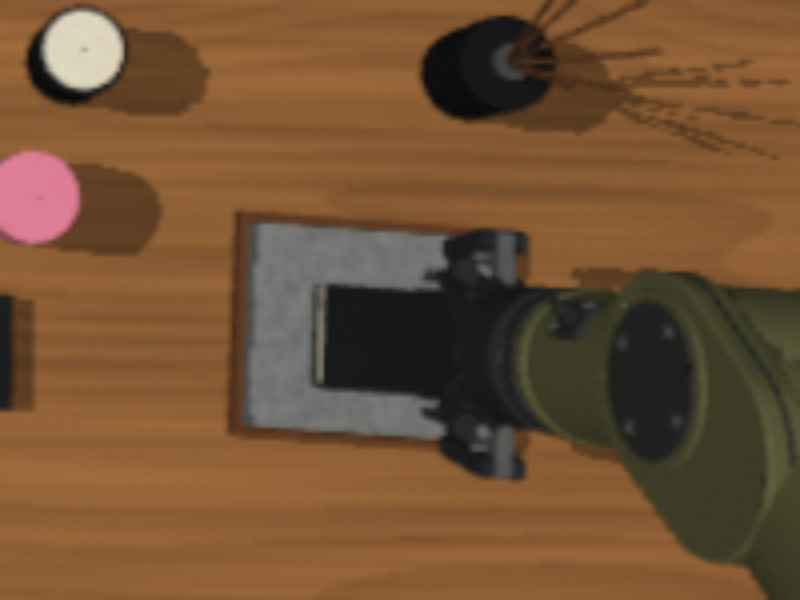

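The book hangs over the tray at crop (385,335). The jaws overhang to the right, and the arm was still swinging when I read the pose. I'll lower part way, settle, and read again.

step_arm:
  steps: [0,0,0.04,0,0,0,0,0,0.1,0,0,0,0,0,0.16,0,0,0,0,0,0.165,0,0,0,0,0,0.165,0,0,0]

```text
time: 5.82
ee_pos: [0.4607, -0.3677, 0.0491]
tcp_rot: [-180.0, -0.0, 86.9]
contact_force: [-0.2, -0.6, -1.4]
gripper_width: 0.734
gripper_force: 45.8
```

step_arm:
  steps: [0,0,0,0,0,0,0,0,0,0,0,0]

```text
time: 6.08
ee_pos: [0.4607, -0.3686, 0.0498]
tcp_rot: [180.0, 0.0, 86.9]
contact_force: [0.1, 0.6, -1.0]
gripper_width: 0.737
gripper_force: 45.8
```

```bash
python3 -c "
from h import *
to((.461,-.3689,.033,87))"
```

```text
t 6.08 p [ 0.4607 -0.3686  0.0498] rpy [1.7995e+02 3.0000e-02 8.6870e+01] q [ 46.  55. -21. 103.  36.  29.  -2.] F [ 0.1  0.6 -1. ] w 63.0 45.8116489648819
[0.461, -0.3689, 0.033, 87] [-0.001  0.001  0.056] [ 0.001  0.001 -0.003]
```

step_arm:
  steps: [0,0,0.02,0,0,0,0,0,0.04,0,0,0,0,0,0.06,0,0,0,0,0,0.06,0,0,0,0,0,0.06,0,0,0]

```text
time: 6.7
ee_pos: [0.4603, -0.3682, 0.031]
tcp_rot: [-180.0, -0.0, 86.9]
contact_force: [-0.1, -0.0, -2.0]
gripper_width: 0.737
gripper_force: 45.9
```

step_arm:
  steps: [0,0,0,0,0,0,0,0,0,0,0,0,0,0,0,0,0,0]
  grip: 78

```text
time: 7.08
ee_pos: [0.4605, -0.3684, 0.0314]
tcp_rot: [180.0, 0.0, 86.9]
contact_force: [0.3, 0.3, 0.2]
gripper_width: 0.912
gripper_force: 0.0
```

step_arm:
  steps: [0,0,-0.03,0,0,0,0,0,-0.08,0,0,0,0,0,-0.17,0,0,0,0,0,-0.27,0,0,0,0,0,-0.33,0,0,0]

```text
time: 7.7
ee_pos: [0.4611, -0.3687, 0.1328]
tcp_rot: [179.9, 0.1, 86.9]
contact_force: [-0.4, 0.1, -0.0]
gripper_width: 0.914
gripper_force: 0.0
```

```bash
python3 -c "
from h import *
to((.52,-.2,.13,110),(.6,-.02,.13,132),(.6537,.1643,.13,154.8),(.6537,.1643,.024))"
```

```text
t 7.7 p [ 0.4611 -0.3687  0.1328] rpy [1.7986e+02 8.0000e-02 8.6880e+01] q [ 49.  48. -26. 101.  32.  38.   2.] F [-0.4  0.1 -0. ] w 78.0 0.0
[0.52, -0.2, 0.13, 110] [0.572 0.165 0.009] [ 0.003  0.002 -0.514]
[0.6, -0.02, 0.13, 132] [0.473 0.456 0.   ] [-0.     0.    -0.489]
[0.6537, 0.1643, 0.13, 154.8] [0.337 0.544 0.   ] [ 0.     0.    -0.507]
[0.6537, 0.1643, 0.024] [ 0.    -0.     0.353] [0. 0. 0.]
```

step_arm:
  steps: [0.11,0.03,0,0,0,-0.1,0.22,0.06,0,0,0,-0.2,0.34,0.1,0,0,0,-0.3,0.45,0.13,0,0,0,-0.41,0.57,0.165,0.01,0,0,-0.51]
  grip: 85

```text
time: 8.32
ee_pos: [0.5194, -0.1996, 0.1278]
tcp_rot: [180.0, 0.0, 109.9]
contact_force: [-0.5, 0.3, -0.3]
gripper_width: 0.997
gripper_force: 0.0
```

step_arm:
  steps: [0.1,0.09,0,0,0,-0.1,0.19,0.18,0,0,0,-0.2,0.28,0.27,0,0,0,-0.3,0.38,0.36,0,0,0,-0.4,0.473,0.456,0,0,0,-0.49]

```text
time: 8.95
ee_pos: [0.5999, -0.0193, 0.1277]
tcp_rot: [-180.0, 0.0, 132.0]
contact_force: [-0.1, -0.5, 0.3]
gripper_width: 0.993
gripper_force: 0.0
```

step_arm:
  steps: [0.09,0.14,0,0,0,-0.13,0.18,0.29,0,0,0,-0.27,0.27,0.43,0,0,0,-0.4,0.32,0.51,0,0,0,-0.48,0.337,0.544,0,0,0,-0.51]

```text
time: 9.57
ee_pos: [0.6534, 0.1662, 0.1276]
tcp_rot: [179.9, -0.0, 155.0]
contact_force: [-0.7, -0.6, -0.2]
gripper_width: 0.995
gripper_force: 0.0
```

step_arm:
  steps: [0,0,0,0,0,0,0,0,0,0,0,0]

```text
time: 9.82
ee_pos: [0.6537, 0.1613, 0.1271]
tcp_rot: [-179.9, 0.0, 154.7]
contact_force: [0.8, -0.5, -0.0]
gripper_width: 0.995
gripper_force: 0.0
```

```bash
python3 -c "
from h import *
from bench import r
d=r.get_image('top');P=cloud(d);Z=P[...,2]
cv2.imwrite('pics/t3.png',cv2.resize(d['img'][220:310,400:510],None,fx=4,fy=4)[...,::-1])
p=P[225:305,410:500].reshape(-1,3);t=p[abs(p[:,2]-.028)<.004];print('L',rect(t),len(t),np.median(t[:,2]))
im=d['img'].astype(int);uv=comp(im.max(2)<60,(456,263));print('Ldark',rect(rays(d,uv,.028)))
w=(im.max(2)>50)
t=p[abs(p[:,2]-.014)<.003];print('tray rim',rect(t),len(t))
to((.6537,.1643,.024,154.8))"
```

```text
L [ 458.1 -362.9  127.8   63.8   86.9] 1130 0.02820708023042011
Ldark [ 458.9 -360.6  130.9   62.2   86.8]
tray rim [ 460.2 -366.5  192.2  149.9   86.9] 494
t 9.88 p [0.6537 0.1614 0.1271] rpy [-1.7988e+02  3.0000e-02  1.5468e+02] q [  2.  56. -40.  85.  41.  54.  14.] F [-0.1 -0.2  0.3] w 85.2 0.0
[0.6537, 0.1643, 0.024, 154.8] [0.004 0.01  0.344] [-0.003  0.001 -0.003]
```

View pics/t3.png

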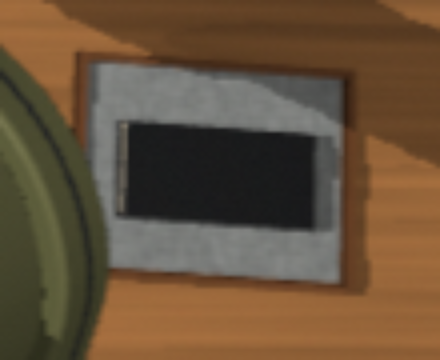

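The large book lies flat in the tray at crop (220,175), about 4 mm off centre and aligned. Now the medium book.

step_arm:
  steps: [0,0.01,0.08,0,0,0,0,0.01,0.16,0,0,0,0,0.01,0.24,0,0,0,0,0.01,0.31,0,0,0,0,0.01,0.345,0,0,0]

```text
time: 10.5
ee_pos: [0.654, 0.1663, 0.0215]
tcp_rot: [-179.9, -0.1, 154.8]
contact_force: [0.5, -0.7, 0.9]
gripper_width: 0.995
gripper_force: 0.0
```

step_arm:
  steps: [0,0,0,0,0,0,0,0,0,0,0,0,0,0,0,0,0,0,0,0,0,0,0,0,0,0,0,0,0,0]
  grip: 44

```text
time: 11.12
ee_pos: [0.6554, 0.1667, 0.0246]
tcp_rot: [180.0, 0.1, 154.8]
contact_force: [-0.6, 0.3, 3.9]
gripper_width: 0.666
gripper_force: 44.2
```

step_arm:
  steps: [0,0,-0.03,0,0,0,0,0,-0.1,0,0,0,0,0,-0.2,0,0,0,0,0,-0.3,0,0,0,0,0,-0.36,0,0,0]

```text
time: 11.75
ee_pos: [0.6557, 0.1672, 0.1347]
tcp_rot: [179.9, 0.1, 154.8]
contact_force: [0.8, -0.5, -0.1]
gripper_width: 0.662
gripper_force: 43.7
```

```bash
python3 -c "
from h import *
to((.6,-.02,.13,132),(.52,-.2,.13,110),(.459,-.363,.13,87),(.459,-.363,.06))"
```

```text
t 11.75 p [0.6557 0.1672 0.1347] rpy [1.7986e+02 1.2000e-01 1.5484e+02] q [  1.  56. -40.  85.  41.  55.  14.] F [ 0.8 -0.5 -0.1] w 56.6 43.736164569854736
[0.6, -0.02, 0.13, 132] [-0.097 -0.644  0.014] [0.004 0.002 0.508]
[0.52, -0.2, 0.13, 110] [-0.267 -0.6   -0.   ] [ 0.    -0.     0.489]
[0.459, -0.363, 0.13, 87] [-0.441 -0.377 -0.   ] [ 0.    -0.     0.511]
[0.459, -0.363, 0.06] [-0.    -0.     0.233] [0. 0. 0.]
```

step_arm:
  steps: [-0.02,-0.13,0,0,0,0.1,-0.04,-0.26,0,0,0,0.2,-0.06,-0.39,0,0,0,0.3,-0.08,-0.52,0.01,0,0,0.4,-0.097,-0.644,0.014,0,0,0.51]

```text
time: 12.38
ee_pos: [0.5985, -0.0222, 0.1279]
tcp_rot: [-180.0, 0.0, 131.7]
contact_force: [0.3, -0.4, -0.8]
gripper_width: 0.664
gripper_force: 43.7
```

step_arm:
  steps: [-0.05,-0.12,0,0,0,0.1,-0.11,-0.24,0,0,0,0.2,-0.16,-0.36,0,0,0,0.3,-0.21,-0.48,0,0,0,0.4,-0.267,-0.6,0,0,0,0.49]

```text
time: 13.0
ee_pos: [0.518, -0.2014, 0.1281]
tcp_rot: [180.0, 0.0, 109.7]
contact_force: [0.8, 0.3, 0.2]
gripper_width: 0.662
gripper_force: 43.7
```

step_arm:
  steps: [-0.11,-0.1,0,0,0,0.13,-0.22,-0.19,0,0,0,0.26,-0.33,-0.28,0,0,0,0.39,-0.41,-0.35,0,0,0,0.48,-0.44,-0.377,0,0,0,0.51]

```text
time: 13.62
ee_pos: [0.4556, -0.3652, 0.1278]
tcp_rot: [-180.0, 0.1, 86.7]
contact_force: [0.5, -0.2, -0.5]
gripper_width: 0.666
gripper_force: 43.7
```

step_arm:
  steps: [0,0,0.08,0,0,0,0,0,0.15,0,0,0,0,0,0.2,0,0,0,0,0,0.2,0,0,0,0,0,0.2,0,0,0]

```text
time: 14.25
ee_pos: [0.4577, -0.3628, 0.0682]
tcp_rot: [179.9, 0.0, 86.9]
contact_force: [0.7, 0.6, -1.6]
gripper_width: 0.665
gripper_force: 43.7
```

```bash
python3 -c "
from h import *
to((.459,-.362,.054,87))"
```

```text
t 14.25 p [ 0.4577 -0.3628  0.0682] rpy [1.7994e+02 1.0000e-02 8.6920e+01] q [ 47.  53. -22. 104.  36.  31.  -2.] F [ 0.7  0.6 -1.6] w 56.8 43.69710624217987
[0.459, -0.362, 0.054, 87] [0.003 0.004 0.047] [ 0.001  0.    -0.002]
```

Lower to contact, release, lift.

step_arm:
  steps: [0,0,0.02,0,0,0,0,0,0.035,0,0,0,0.003,0.004,0.047,0,0,0,0.003,0.004,0.05,0,0,0,0.003,0.004,0.05,0,0,0]

```text
time: 14.88
ee_pos: [0.4583, -0.3622, 0.0526]
tcp_rot: [180.0, 0.0, 86.9]
contact_force: [-0.3, -0.3, 0.1]
gripper_width: 0.66
gripper_force: 43.7
```

step_arm:
  steps: [0,0,0,0,0,0,0,0,0,0,0,0,0,0,0,0,0,0]
  grip: 78

```text
time: 15.25
ee_pos: [0.4583, -0.3623, 0.0527]
tcp_rot: [180.0, 0.0, 86.9]
contact_force: [-0.3, 0.8, -0.6]
gripper_width: 0.911
gripper_force: 0.0
```

step_arm:
  steps: [0,0,-0.03,0,0,0,0,0,-0.08,0,0,0,0,0,-0.15,0,0,0,0,0,-0.21,0,0,0,0,0,-0.25,0,0,0]

```text
time: 15.88
ee_pos: [0.4586, -0.3624, 0.1293]
tcp_rot: [179.9, 0.0, 86.9]
contact_force: [0.3, -0.1, 0.3]
gripper_width: 0.914
gripper_force: 0.0
```

```bash
python3 -c "
from h import *
to((.452,-.23,.13,44),(.444,-.093,.13,0.6),(.444,-.093,.024,.6))"
```

```text
t 15.88 p [ 0.4586 -0.3624  0.1293] rpy [1.7992e+02 5.0000e-02 8.6870e+01] q [ 49.  48. -26. 102.  32.  38.   1.] F [ 0.3 -0.1  0.3] w 78.1 0.0
[0.452, -0.23, 0.13, 44] [ 0.44  -0.046 -0.003] [0.002 0.    0.953]
[0.444, -0.093, 0.13, 0.6] [ 0.298 -0.347 -0.   ] [ 0.    -0.     0.964]
[0.444, -0.093, 0.024, 0.6] [ 0.    -0.     0.353] [0. 0. 0.]
```

step_arm:
  steps: [0.09,-0.01,0,0,0,0.19,0.18,-0.02,0,0,0,0.38,0.27,-0.03,0,0,0,0.57,0.36,-0.04,0,0,0,0.76,0.44,-0.046,0,0,0,0.95]

```text
time: 16.5
ee_pos: [0.4516, -0.2284, 0.128]
tcp_rot: [-180.0, -0.0, 43.9]
contact_force: [0.7, -0.2, -0.6]
gripper_width: 0.911
gripper_force: 0.0
```

step_arm:
  steps: [0.06,-0.07,0,0,0,0.2,0.13,-0.15,0,0,0,0.42,0.2,-0.23,0,0,0,0.64,0.26,-0.3,0,0,0,0.84,0.298,-0.347,0,0,0,0.964]

```text
time: 17.12
ee_pos: [0.4434, -0.0908, 0.1279]
tcp_rot: [-180.0, -0.0, 0.7]
contact_force: [1.1, -0.9, 0.9]
gripper_width: 0.915
gripper_force: 0.0
```

step_arm:
  steps: [0,0,0,0,0,0,0,0,0.08,0,0,0,0,0,0.16,0,0,0,0,0,0.22,0,0,0,0,0,0.22,0,0,0]

```text
time: 17.75
ee_pos: [0.4428, -0.0937, 0.0608]
tcp_rot: [-180.0, 0.1, 0.8]
contact_force: [-0.3, 0.5, -0.4]
gripper_width: 0.915
gripper_force: 0.0
```

```bash
python3 -c "
from h import *
from bench import r
d=r.get_image('top');P=cloud(d)
p=P[225:305,410:500].reshape(-1,3)
for h in(.028,.046):
  t=p[abs(p[:,2]-h)<.004];print(rect(t),len(t),np.median(t[:,2]))
to((.444,-.093,.024,.6))"
```

```text
[ 458.6 -362.9  127.7   63.1   87.1] 284 0.02815385944474318
[ 455.8 -363.2  100.2   57.9   86.6] 835 0.04617335236541185
t 17.8 p [ 0.4432 -0.0936  0.0615] rpy [1.7999e+02 3.0000e-02 7.4000e-01] q [  6.  49.   0. 127.  -3.   5. -80.] F [-0.3 -0.3  0.3] w 77.9 0.0
[0.444, -0.093, 0.024, 0.6] [ 0.003 -0.002  0.125] [0.    0.001 0.003]
```

step_arm:
  steps: [0,0,0.04,0,0,0,0,0,0.08,0,0,0,0.003,0,0.11,0,0,0,0.003,0,0.12,0,0,0,0.003,0,0.12,0,0,0]

```text
time: 18.42
ee_pos: [0.4491, -0.0936, 0.0285]
tcp_rot: [-179.9, 0.5, 0.8]
contact_force: [-0.7, -0.0, 0.0]
gripper_width: 0.915
gripper_force: 0.0
```

step_arm:
  steps: [0,0,0,0,0,0,0,0,0,0,0,0,0,0,0,0,0,0,0,0,0,0,0,0,0,0,0,0,0,0]
  grip: 38

```text
time: 19.05
ee_pos: [0.4489, -0.0936, 0.0293]
tcp_rot: [-179.9, 0.4, 0.7]
contact_force: [-0.2, -0.2, 5.1]
gripper_width: 0.586
gripper_force: 41.0
```

step_arm:
  steps: [0,0,-0.03,0,0,0,0,0,-0.1,0,0,0,0,0,-0.2,0,0,0,0,0,-0.3,0,0,0,0,0,-0.36,0,0,0]

```text
time: 19.68
ee_pos: [0.4498, -0.0939, 0.1387]
tcp_rot: [-179.9, 0.4, 0.7]
contact_force: [0.1, -0.0, -0.6]
gripper_width: 0.585
gripper_force: 41.6
```

```bash
python3 -c "
from h import *
to((.452,-.23,.13,44),(.458,-.363,.13,87),(.458,-.363,.085))"
```

```text
t 19.68 p [ 0.4498 -0.0939  0.1387] rpy [-179.9     0.4     0.75] q [  12.   39.  -10.  123.   19.   19. -103.] F [ 0.1 -0.  -0.6] w 49.9 41.58316044107778
[0.452, -0.23, 0.13, 44] [0.002 0.454 0.028] [-0.006  0.008 -0.961]
[0.458, -0.363, 0.13, 87] [-0.294  0.333  0.   ] [ 0.     0.    -0.956]
[0.458, -0.363, 0.085] [-0.   -0.    0.15] [0. 0. 0.]
```

step_arm:
  steps: [0,0.09,0.01,0,0,-0.19,0,0.18,0.02,0,0,-0.38,0,0.27,0.03,0,0,-0.57,0,0.36,0.03,0,0,-0.76,0.002,0.454,0.028,-0.006,0.008,-0.96]

```text
time: 20.3
ee_pos: [0.4516, -0.2309, 0.1287]
tcp_rot: [-180.0, 0.1, 44.3]
contact_force: [0.5, 0.3, 0.1]
gripper_width: 0.584
gripper_force: 41.6
```

step_arm:
  steps: [-0.06,0.07,0,0,0,-0.2,-0.12,0.14,0,0,0,-0.42,-0.19,0.21,0,0,0,-0.64,-0.25,0.28,0,0,0,-0.84,-0.28,0.32,0,0,0,-0.956]

```text
time: 20.92
ee_pos: [0.4569, -0.3595, 0.1284]
tcp_rot: [-179.9, 0.0, 87.0]
contact_force: [0.5, 0.5, -1.8]
gripper_width: 0.581
gripper_force: 41.6
```

step_arm:
  steps: [0,0,0,0,0,0,0,0,0.06,0,0,0,0,0,0.12,0,0,0,0,0,0.15,0,0,0,0,0,0.15,0,0,0]

```text
time: 21.55
ee_pos: [0.4576, -0.3566, 0.0823]
tcp_rot: [-179.8, -0.0, 87.0]
contact_force: [-0.4, -0.4, -0.5]
gripper_width: 0.586
gripper_force: 41.6
```

```bash
python3 -c "
from h import *
from bench import r
d=r.get_image('top');P=cloud(d)
cv2.imwrite('pics/t4.png',cv2.resize(d['img'][220:310,390:510],None,fx=5,fy=5)[...,::-1])
d=r.get_image('scene')
cv2.imwrite('pics/s4.png',cv2.resize(d['img'][120:220,130:280],None,fx=5,fy=5)[...,::-1])
to((.458,-.358,.075,87))"
```

```text
t 21.65 p [ 0.4584 -0.3571  0.0835] rpy [-1.7997e+02  1.0000e-02  8.7000e+01] q [ 54.  54. -37. 103.  50.  40. -15.] F [-0.1  0.6 -0.1] w 49.6 41.577928455371875
[0.458, -0.358, 0.075, 87] [-0.003 -0.001  0.028] [-0.001  0.    -0.   ]
```

View pics/s4.png

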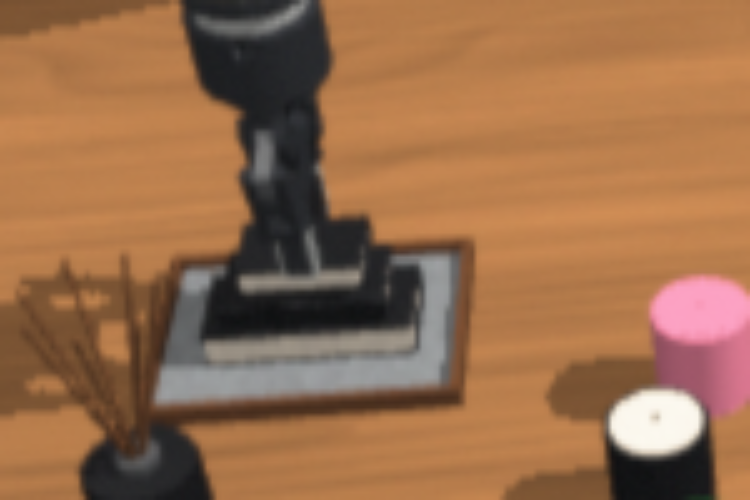

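The small book is held level, just above the medium one at crop (300,265). I'll lower and release.

step_arm:
  steps: [0,0,0.01,0,0,0,0,0,0.02,0,0,0,0,0,0.027,0,0,0,0,0,0.03,0,0,0,0,0,0.03,0,0,0]

```text
time: 22.28
ee_pos: [0.458, -0.3575, 0.0754]
tcp_rot: [-180.0, 0.1, 87.0]
contact_force: [-3.0, 0.6, 6.6]
gripper_width: 0.584
gripper_force: 42.7
```

step_arm:
  steps: [0,0,0,0,0,0,0,0,0,0,0,0,0,0,0,0,0,0]
  grip: 70

```text
time: 22.65
ee_pos: [0.458, -0.3574, 0.0743]
tcp_rot: [-179.9, 0.0, 87.0]
contact_force: [0.4, 0.6, 0.2]
gripper_width: 0.821
gripper_force: 0.0
```

step_arm:
  steps: [0,0,-0.03,0,0,0,0,0,-0.08,0,0,0,0,0,-0.15,0,0,0,0,0,-0.2,0,0,0,0,0,-0.22,0,0,0]

```text
time: 23.28
ee_pos: [0.4587, -0.3577, 0.1422]
tcp_rot: [179.9, 0.1, 87.0]
contact_force: [0.0, -0.5, -0.3]
gripper_width: 0.82
gripper_force: 0.0
```

```bash
python3 -c "
from h import *
to((.452,-.23,.14,98),(.448,-.07,.14,110),(.446,.084,.14,110),(.446,.084,.038))"
```

```text
t 23.27 p [ 0.4587 -0.3577  0.1422] rpy [1.7993e+02 8.0000e-02 8.6960e+01] q [ 56.  50. -41. 102.  45.  46. -11.] F [ 0.  -0.5 -0.3] w 70.1 0.0
[0.452, -0.23, 0.14, 98] [ 0.424 -0.045  0.007] [ 0.001  0.002 -0.245]
[0.448, -0.07, 0.14, 110] [0.53  0.061 0.   ] [ 0.     0.    -0.267]
[0.446, 0.084, 0.14, 110] [0.485 0.169 0.   ] [0. 0. 0.]
[0.446, 0.084, 0.038] [ 0.   -0.    0.34] [0. 0. 0.]
```

step_arm:
  steps: [0.08,-0.01,0,0,0,-0.05,0.17,-0.02,0,0,0,-0.1,0.25,-0.03,0,0,0,-0.15,0.34,-0.04,0,0,0,-0.2,0.424,-0.045,0,0,0,-0.245]
  grip: 80

```text
time: 23.9
ee_pos: [0.451, -0.2288, 0.1405]
tcp_rot: [-179.9, -0.0, 98.1]
contact_force: [0.0, -0.1, 0.2]
gripper_width: 0.936
gripper_force: 0.0
```

step_arm:
  steps: [0.1,0.01,0,0,0,-0.05,0.21,0.02,0,0,0,-0.1,0.32,0.035,0,0,0,-0.16,0.43,0.05,0,0,0,-0.21,0.53,0.06,0,0,0,-0.267]

```text
time: 24.52
ee_pos: [0.4471, -0.0685, 0.1405]
tcp_rot: [-180.0, -0.0, 110.1]
contact_force: [1.1, -0.1, -0.7]
gripper_width: 0.938
gripper_force: 0.0
```

step_arm:
  steps: [0.1,0.03,0,0,0,0,0.21,0.07,0,0,0,0,0.32,0.11,0,0,0,0,0.43,0.15,0,0,0,0,0.485,0.17,0,0,0,0]

```text
time: 25.15
ee_pos: [0.4452, 0.0869, 0.1407]
tcp_rot: [180.0, -0.1, 110.2]
contact_force: [0.1, 0.0, 0.4]
gripper_width: 0.937
gripper_force: 0.0
```

step_arm:
  steps: [0,0,0,0,0,0,0,0,0.08,0,0,0,0,0,0.12,0,0,0,0,0,0.12,0,0,0]

```text
time: 25.65
ee_pos: [0.4446, 0.0828, 0.1037]
tcp_rot: [-179.8, 0.1, 109.9]
contact_force: [0.8, 0.2, 0.1]
gripper_width: 0.941
gripper_force: 0.0
```

```bash
python3 -c "
from h import *
from bench import r
d=r.get_image('top');P=cloud(d)
p=P[215:305,410:500].reshape(-1,3)
for h in(.028,.046,.062):
  t=p[abs(p[:,2]-h)<.004];print(rect(t),len(t),np.median(t[:,2]))
to((.446,.084,.038,110.3))"
```

```text
[ 458.8 -363.   127.9   63.1   87.2] 283 0.02855946085396138
[ 455.7 -363.2  100.1   58.    86.6] 241 0.04642204647176557
[ 455.4 -362.4   76.5   51.9   86.2] 599 0.06210986804124918
t 25.7 p [0.4449 0.0833 0.1042] rpy [-1.7988e+02  4.0000e-02  1.0995e+02] q [  5.  47. -36. 125.  62.  29. -60.] F [-0.6  0.  -0.6] w 80.1 0.0
[0.446, 0.084, 0.038, 110.3] [0.001 0.005 0.221] [-0.003  0.001 -0.008]
```

The pile sits within 4 mm. Now grasp the tealight.

step_arm:
  steps: [0,0,0.08,0,0,0,0,0,0.16,0,0,0,0.001,0.004,0.21,0,0,0,0.001,0.004,0.22,0,0,0,0.001,0.004,0.22,0,0,0]

```text
time: 26.32
ee_pos: [0.4464, 0.0849, 0.0389]
tcp_rot: [-180.0, 0.0, 110.0]
contact_force: [0.4, -0.1, -0.1]
gripper_width: 0.939
gripper_force: 0.0
```

step_arm:
  steps: [0,0,0,0,0,0,0,0,0,0,0,0,0,0,0,0,0,0,0,0,0,0,0,0,0,0,0,0,0,0]
  grip: 34

```text
time: 26.95
ee_pos: [0.4463, 0.0851, 0.0391]
tcp_rot: [180.0, 0.0, 110.0]
contact_force: [0.0, -0.2, 4.8]
gripper_width: 0.554
gripper_force: 41.4
```

step_arm:
  steps: [0,0,-0.03,0,0,0,0,0,-0.1,0,0,0,0,0,-0.2,0,0,0,0,0,-0.3,0,0,0,0,0,-0.4,0,0,0]

```text
time: 27.58
ee_pos: [0.4457, 0.0848, 0.1593]
tcp_rot: [-179.9, -0.0, 110.0]
contact_force: [0.7, -0.6, -2.7]
gripper_width: 0.552
gripper_force: 42.1
```

```bash
python3 -c "
from h import *
to((.448,-.07,.155,110),(.452,-.23,.155,98),(.458,-.362,.155,87),(.458,-.362,.11))"
```

```text
t 27.57 p [0.4457 0.0848 0.1593] rpy [-179.89   -0.    110.02] q [  9.  42. -42. 122.  50.  35. -49.] F [ 0.7 -0.6 -2.7] w 47.2 42.13847637176514
[0.448, -0.07, 0.155, 110] [-0.488 -0.169  0.014] [-0.002 -0.     0.   ]
[0.452, -0.23, 0.155, 98] [-0.506 -0.17  -0.   ] [ 0.    -0.     0.267]
[0.458, -0.362, 0.155, 87] [-0.439 -0.041 -0.   ] [ 0.    -0.     0.244]
[0.458, -0.362, 0.11] [-0.   -0.    0.15] [0. 0. 0.]
```

step_arm:
  steps: [-0.08,-0.03,0,0,0,0,-0.18,-0.06,0,0,0,0,-0.28,-0.1,0,0,0,0,-0.38,-0.13,0,0,0,0,-0.488,-0.169,0.01,0,0,0]

```text
time: 28.2
ee_pos: [0.4485, -0.0707, 0.1555]
tcp_rot: [-180.0, -0.0, 110.0]
contact_force: [0.8, 0.5, -1.7]
gripper_width: 0.556
gripper_force: 42.3
```

step_arm:
  steps: [-0.1,-0.03,0,0,0,0.05,-0.2,-0.07,0,0,0,0.1,-0.3,-0.1,0,0,0,0.16,-0.4,-0.14,0,0,0,0.21,-0.506,-0.17,0,0,0,0.267]

```text
time: 28.82
ee_pos: [0.4517, -0.2309, 0.1552]
tcp_rot: [-179.9, -0.0, 97.9]
contact_force: [1.4, -0.6, -1.8]
gripper_width: 0.554
gripper_force: 42.3
```

step_arm:
  steps: [-0.1,-0.01,0,0,0,0.06,-0.2,-0.02,0,0,0,0.12,-0.3,-0.03,0,0,0,0.18,-0.39,-0.037,0,0,0,0.23,-0.439,-0.041,0,0,0,0.244]

```text
time: 29.45
ee_pos: [0.4579, -0.3635, 0.1549]
tcp_rot: [-179.9, 0.0, 86.9]
contact_force: [-0.1, 0.4, -3.0]
gripper_width: 0.556
gripper_force: 42.3
```

step_arm:
  steps: [0,0,0,0,0,0,0,0,0.06,0,0,0,0,0,0.12,0,0,0,0,0,0.15,0,0,0,0,0,0.15,0,0,0]

```text
time: 30.08
ee_pos: [0.4583, -0.3612, 0.1093]
tcp_rot: [-179.8, -0.1, 87.1]
contact_force: [-0.3, 0.2, -2.3]
gripper_width: 0.548
gripper_force: 42.2
```

```bash
python3 -c "
from h import *
from bench import r
d=r.get_image('scene')
cv2.imwrite('pics/s5.png',cv2.resize(d['img'][120:220,130:280],None,fx=5,fy=5)[...,::-1])
to((.458,-.362,.101,87))"
```

```text
t 30.12 p [ 0.4588 -0.3615  0.1101] rpy [-1.7992e+02 -2.0000e-02  8.7060e+01] q [ 55.  52. -38. 102.  46.  43. -11.] F [ 1.3 -0.9 -2.2] w 47.3 42.23388969898224
[0.458, -0.362, 0.101, 87] [-0.002 -0.003  0.03 ] [-0.002 -0.     0.001]
```

View pics/s5.png

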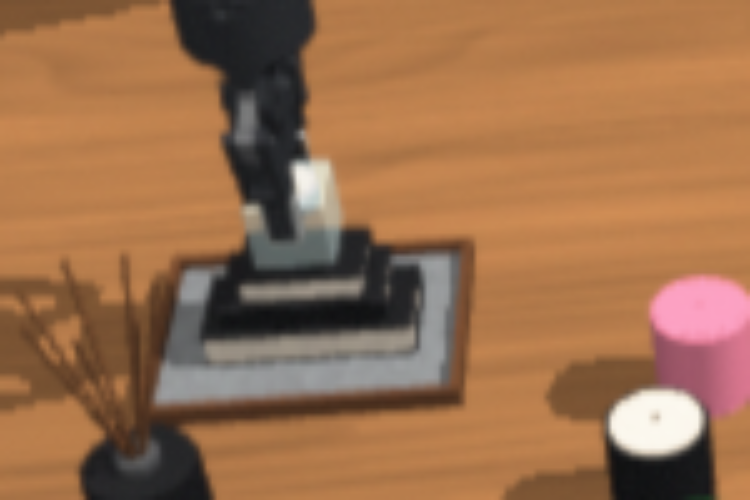

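The glass holder hangs level over the middle of the small book, at crop (295,225). I'll lower, release and go to the candle.

step_arm:
  steps: [0,0,0.01,0,0,0,0,0,0.02,0,0,0,0,0,0.028,0,0,0,0,0,0.031,0,0,0,0,0,0.031,0,0,0]

```text
time: 30.75
ee_pos: [0.4588, -0.362, 0.1012]
tcp_rot: [-180.0, 0.0, 87.0]
contact_force: [0.9, 0.3, -2.2]
gripper_width: 0.557
gripper_force: 42.2
```

step_arm:
  steps: [0,0,0,0,0,0,0,0,0,0,0,0,0,0,0,0,0,0]
  grip: 66

```text
time: 31.12
ee_pos: [0.459, -0.362, 0.1014]
tcp_rot: [-180.0, 0.0, 87.0]
contact_force: [0.9, -1.2, 0.1]
gripper_width: 0.776
gripper_force: 0.0
```

step_arm:
  steps: [0,0,-0.03,0,0,0,0,0,-0.08,0,0,0,0,0,-0.15,0,0,0,0,0,-0.22,0,0,0,0,0,-0.26,0,0,0]

```text
time: 31.75
ee_pos: [0.4596, -0.3621, 0.1812]
tcp_rot: [179.9, 0.1, 87.0]
contact_force: [-0.4, -0.6, 0.2]
gripper_width: 0.77
gripper_force: 0.0
```

```bash
python3 -c "
from h import *
to((.55,-.26,.17,120),(.642,-.16,.16,155),(.642,-.16,.042))"
```

```text
t 31.75 p [ 0.4596 -0.3621  0.1812] rpy [1.7992e+02 8.0000e-02 8.7020e+01] q [ 57.  47. -43. 100.  40.  50.  -7.] F [-0.4 -0.6  0.2] w 65.8 0.0
[0.55, -0.26, 0.17, 120] [0.356 0.283 0.037] [ 0.001  0.002 -0.733]
[0.642, -0.16, 0.16, 155] [0.135 0.432 0.033] [-0.     0.    -0.778]
[0.642, -0.16, 0.042] [ 0.    -0.     0.393] [0. 0. 0.]
```

step_arm:
  steps: [0.07,0.06,0,0,0,-0.15,0.14,0.12,0,0,0,-0.3,0.21,0.17,0.01,0,0,-0.45,0.28,0.23,0.02,0,0,-0.6,0.356,0.283,0.037,0,0,-0.73]
  grip: 85

```text
time: 32.38
ee_pos: [0.5498, -0.2593, 0.1683]
tcp_rot: [-180.0, 0.0, 120.0]
contact_force: [1.1, 0.3, 0.3]
gripper_width: 0.995
gripper_force: 0.0
```

step_arm:
  steps: [0.03,0.09,0,0,0,-0.16,0.06,0.18,0.01,0,0,-0.32,0.09,0.27,0.02,0,0,-0.48,0.12,0.37,0.03,0,0,-0.65,0.135,0.432,0.033,0,0,-0.78]

```text
time: 33.0
ee_pos: [0.6421, -0.1583, 0.1582]
tcp_rot: [180.0, -0.1, 155.3]
contact_force: [0.3, 0.2, -0.5]
gripper_width: 0.996
gripper_force: 0.0
```

step_arm:
  steps: [0,0,0,0,0,0,0,0,0.06,0,0,0,0,0,0.12,0,0,0,0,0,0.18,0,0,0,0,0,0.18,0,0,0]

```text
time: 33.62
ee_pos: [0.6397, -0.1606, 0.1015]
tcp_rot: [-179.9, -0.3, 154.9]
contact_force: [0.5, 0.3, -0.0]
gripper_width: 0.993
gripper_force: 0.0
```

```bash
python3 -c "
from h import *
from bench import r
d=r.get_image('scene')
cv2.imwrite('pics/s6.png',cv2.resize(d['img'][120:270,130:330],None,fx=4,fy=4)[...,::-1])
to((.642,-.16,.042,155))"
```

```text
t 33.67 p [ 0.6406 -0.1602  0.1028] rpy [-1.7994e+02 -1.5000e-01  1.5495e+02] q [ 35.  62. -53.  88.  55.  59.  32.] F [1.1 0.5 0.1] w 84.8 0.0
[0.642, -0.16, 0.042, 155] [-0.004  0.003  0.203] [-0.001 -0.003 -0.001]
```

View pics/s6.png

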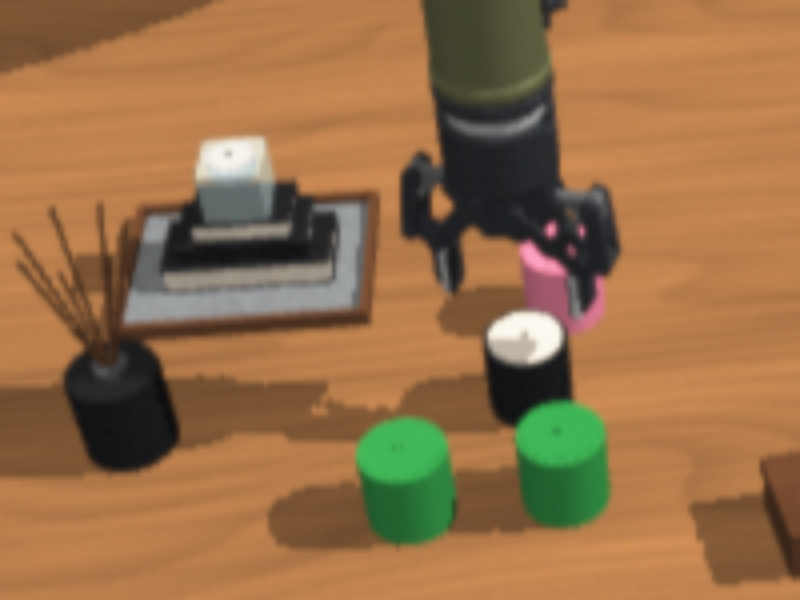

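The pile is neat, with the glass holder on top at crop (235,180). The open jaws straddle the candle at (527,340), clear of the pink jar. I'll descend and grip.

step_arm:
  steps: [-0.004,0.003,0.05,0,0,0,-0.004,0.003,0.1,0,0,0,-0.004,0.003,0.15,0,0,0,-0.004,0.003,0.19,0,0,0,-0.004,0.003,0.2,0,0,0]

```text
time: 34.3
ee_pos: [0.6421, -0.1598, 0.0427]
tcp_rot: [-179.9, -0.1, 155.0]
contact_force: [-0.5, -0.1, 0.9]
gripper_width: 0.994
gripper_force: 0.0
```

step_arm:
  steps: [0,0,0,0,0,0,0,0,0,0,0,0,0,0,0,0,0,0,0,0,0,0,0,0,0,0,0,0,0,0]
  grip: 46

```text
time: 34.92
ee_pos: [0.6434, -0.1596, 0.0447]
tcp_rot: [180.0, 0.0, 155.0]
contact_force: [-0.0, 0.0, 5.4]
gripper_width: 0.694
gripper_force: 43.7
```

step_arm:
  steps: [0,0,-0.03,0,0,0,0,0,-0.1,0,0,0,0,0,-0.2,0,0,0,0,0,-0.3,0,0,0,0,0,-0.38,0,0,0]

```text
time: 35.55
ee_pos: [0.6431, -0.1596, 0.1603]
tcp_rot: [-180.0, 0.0, 155.0]
contact_force: [-0.6, -0.7, -2.6]
gripper_width: 0.691
gripper_force: 43.6
```

```bash
python3 -c "
from h import *
d=dict(np.load('top0.npz'));P=cloud(d);p=P[225:275,165:220].reshape(-1,3);t=p[abs(p[:,2]-.006)<.002]
print('coaster',cv2.minEnclosingCircle((t[:,:2]*1000).astype(np.float32)),t.mean(0))
to((.61,.0,.15,155),(.55,.18,.15,155),(.483,.334,.15,155),(.483,.334,.07))"
```

```text
coaster ((492.2434997558594, 345.2532958984375), 81.41716003417969) [0.48495981 0.33274296 0.00574998]
t 35.55 p [ 0.6431 -0.1596  0.1603] rpy [-1.7999e+02  3.0000e-02  1.5498e+02] q [ 36.  58. -56.  86.  51.  64.  35.] F [-0.6 -0.7 -2.6] w 59.0 43.61770033836365
[0.61, 0.0, 0.15, 155] [0.325 0.436 0.034] [-0.     0.001 -0.   ]
[0.55, 0.18, 0.15, 155] [0.435 0.459 0.   ] [0. 0. 0.]
[0.483, 0.334, 0.15, 155] [0.419 0.371 0.   ] [0. 0. 0.]
[0.483, 0.334, 0.07] [ 0.    -0.     0.267] [0. 0. 0.]
```

step_arm:
  steps: [0.05,0.07,0,0,0,0,0.12,0.16,0.01,0,0,0,0.19,0.25,0.02,0,0,0,0.26,0.345,0.03,0,0,0,0.325,0.436,0.034,0,0,0]

```text
time: 36.17
ee_pos: [0.6094, 0.001, 0.1483]
tcp_rot: [-179.9, -0.0, 155.0]
contact_force: [-0.1, 0.7, -2.0]
gripper_width: 0.691
gripper_force: 43.6
```

step_arm:
  steps: [0.09,0.09,0,0,0,0,0.18,0.18,0,0,0,0,0.26,0.27,0,0,0,0,0.35,0.37,0,0,0,0,0.435,0.459,0,0,0,0]

```text
time: 36.8
ee_pos: [0.5495, 0.1814, 0.1486]
tcp_rot: [-180.0, -0.0, 155.0]
contact_force: [0.4, -0.4, -1.6]
gripper_width: 0.693
gripper_force: 43.6
```

step_arm:
  steps: [0.09,0.08,0,0,0,0,0.19,0.17,0,0,0,0,0.29,0.26,0,0,0,0,0.37,0.335,0,0,0,0,0.41,0.37,0,0,0,0]

```text
time: 37.42
ee_pos: [0.4843, 0.3348, 0.1487]
tcp_rot: [180.0, -0.1, 155.1]
contact_force: [0.4, -0.5, -2.5]
gripper_width: 0.686
gripper_force: 43.6
```

step_arm:
  steps: [0,0,0,0,0,0,0,0,0.08,0,0,0,0,0,0.17,0,0,0,0,0,0.25,0,0,0,0,0,0.25,0,0,0]

```text
time: 38.05
ee_pos: [0.4858, 0.3291, 0.071]
tcp_rot: [-179.7, -0.0, 154.8]
contact_force: [0.7, -0.0, -1.9]
gripper_width: 0.691
gripper_force: 43.9
```

step_arm:
  steps: [0,0,0,0,0,0,0,0,0,0,0,0]

```text
time: 38.3
ee_pos: [0.4861, 0.3328, 0.074]
tcp_rot: [179.9, 0.0, 154.9]
contact_force: [0.1, 0.1, -2.2]
gripper_width: 0.694
gripper_force: 43.9
```

```bash
python3 -c "
from h import *
from bench import r
d=r.get_image('scene')
cv2.imwrite('pics/s7.png',cv2.resize(d['img'][100:220,360:520],None,fx=5,fy=5)[...,::-1])
to((.485,.333,.051,155))"
```

```text
t 38.35 p [0.4859 0.3328 0.0739] rpy [1.7995e+02 1.0000e-02 1.5495e+02] q [-13.  59. -48. 102.  59.  48. -26.] F [-0.9 -0.1 -2.4] w 58.9 43.94962549209595
[0.485, 0.333, 0.051, 155] [ 0.003 -0.001  0.076] [ 0.001  0.    -0.001]
```

View pics/s7.png

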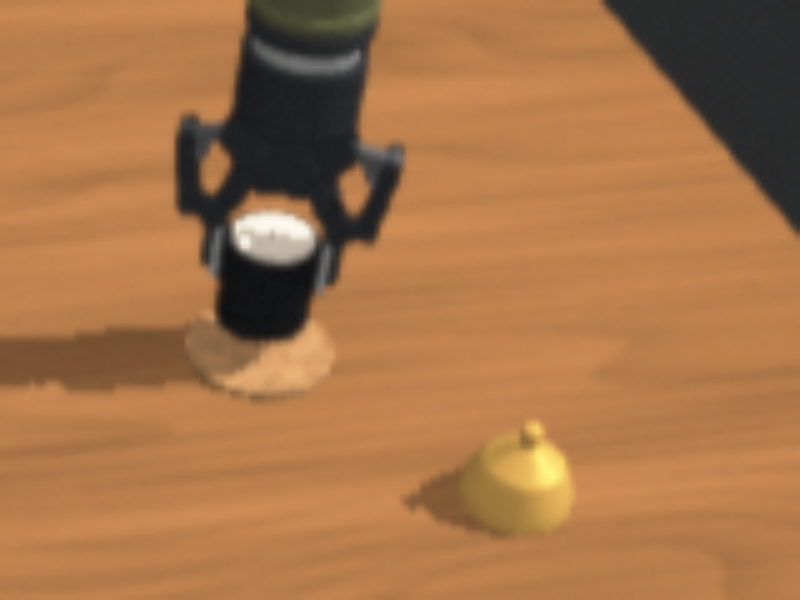

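The candle hangs upright just above the coaster, with the candle base at crop (263,325) and the coaster at (260,350). I'll lower and release.

step_arm:
  steps: [0,0,0.02,0,0,0,0,0,0.045,0,0,0,0,0,0.065,0,0,0,0,0,0.076,0,0,0,0,0,0.078,0,0,0]

```text
time: 38.98
ee_pos: [0.485, 0.3323, 0.0506]
tcp_rot: [-179.9, 0.0, 155.0]
contact_force: [-2.6, -4.9, 14.4]
gripper_width: 0.692
gripper_force: 45.1
```

step_arm:
  steps: [0,0,0,0,0,0,0,0,0,0,0,0,0,0,0,0,0,0]
  grip: 80

```text
time: 39.35
ee_pos: [0.4853, 0.3327, 0.0492]
tcp_rot: [-180.0, -0.0, 155.0]
contact_force: [1.0, 0.2, -0.6]
gripper_width: 0.937
gripper_force: 0.0
```

step_arm:
  steps: [0,0,-0.03,0,0,0,0,0,-0.1,0,0,0,0,0,-0.22,0,0,0,0,0,-0.36,0,0,0,0,0,-0.5,0,0,0]

```text
time: 39.98
ee_pos: [0.4852, 0.3329, 0.2023]
tcp_rot: [180.0, -0.0, 155.0]
contact_force: [1.0, 0.5, -0.1]
gripper_width: 0.936
gripper_force: 0.0
```

step_arm:
  steps: [0.1,-0.1,0,0,0,0,0.2,-0.2,0,0,0,0,0.3,-0.3,0,0,0,0,0.4,-0.4,0,0,0,0,0.42,-0.42,0,0,0,0]

```text
time: 40.6
ee_pos: [0.3159, 0.2707, 0.2009]
tcp_rot: [-179.9, 0.1, 155.2]
contact_force: [0.7, -0.1, -0.0]
gripper_width: 0.938
gripper_force: 0.0
```

```bash
python3 -c "
from h import *
from bench import r
d=r.get_image('top');P=cloud(d);cv2.imwrite('pics/t8.png',d['img'][...,::-1])
def reg(n,a,hs):
  p=P[a[0]:a[1],a[2]:a[3]].reshape(-1,3)
  for h in hs:
    t=p[abs(p[:,2]-h)<.003]
    if len(t)>5: print(n,rect(t),len(t),np.median(t[:,2]))
reg('pile',(205,305,410,500),(.014,.028,.046,.062,.107))
reg('cand',(205,300,150,240),(.006,.068))
print(r.observe()['time'],r.observe()['ee_pos'])"
```

```text
pile [ 502.3 -368.7  234.5  192.4   -3.1] 592 0.013965464914906495
pile [ 522.3 -368.6  194.   127.8   -4.7] 253 0.02812973347820544
pile [ 521.3 -371.8  195.6  102.4   -7.1] 177 0.04640533951585121
pile [ 523.  -369.3  198.2   60.2  -16. ] 150 0.06203265484661779
pile [ 456.2 -362.8   48.5   47.8   87. ] 342 0.1074698973634441
cand [481.1 329.8 257.6 230.8   4.2] 585 0.0047826466541759085
cand [482.7 330.7  57.8  57.4 -16.2] 418 0.06805736218147594
40.65 [0.3163367  0.27122718 0.20079368]
```

View pics/t8.png

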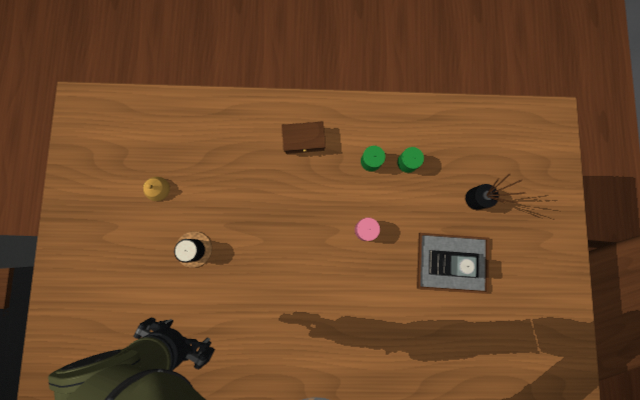

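The pile, tealight and candle are all centred within about 4 mm. The diffuser (480,197), bell (153,188) and box (304,137) haven't moved, so I'm handing in.

```bash
python3 -c "
from bench import r
print(r.job_done())"
```

```text
the job is handed in; nothing more can be done
None
```

The job is handed in at about 41 s: the books are piled in the tray with the tealight on top and the candle stands on the coaster, each within about 5 mm of centre by the last measurements, and the bystanders are where they were.

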